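# Unload a top blank and show its drilled nose to the inspection camera

## Task

Turn the black knob on top of the lathe's tailstock until the pointer on the quill lines up with the mark on the brass ruler's cursor, so that the live center is out of the ash blank; then lift the blank out of the cradle and show it to the inspection camera: level, drilled nose pointing squarely into the middle of the lens, 100 mm from the glass. Finish holding it still there, without letting go; leave the pointer on the mark, and the camera and everything else where they are.

Things in the scene. Friction and masses are not known exactly. Their poses are not given: they have to be found in the camera images.
- lathe: small grey lathe, fixed. Origin on the counter under the cradle's middle; y along the spindle axis from tailstock to headstock, z up, x away from the robot at yaw 0. Spindle axis 165 mm above the counter, bed top 70; headstock from y +95 mm on, 240 high; tailstock from y -251 to -146 mm, flat top 196 high, cursor and pointer on it up to 203, knob top 248
- tailstock_knob (a joint): turn of the black knob in rad, 0 at the start, grows counter-clockwise seen from above, up to 3.3; turns easily (0.06 N m) and stays where left. Pinion and rack couple it to the quill: each rad counter-clockwise draws quill, live center and pointer back 10 mm, towards the lathe's -y; clockwise sends them forward
- knob_grip (a point): point on the vertical turning axis of the round black knob on top of the tailstock, at mid height of its 30 mm tall, 48 mm wide grip; 22 mm of free stem space under the grip, so fingers may close on it from above at any yaw
- pointer (a point): tip of the dark steel pointer carried by the quill, running along the brass ruler on top of the tailstock; it starts 11 to 26 mm ahead (lathe's +y) of the mark
- mark (a point): the black line on the aluminium cursor that is clamped on the brass ruler on top of the tailstock, at the edge facing the pointer; axes as the lathe's. In line when the pointer stands beside it: equal lathe y (the pointer tip passes 6 mm to the side of it). Its place on the ruler varies; leave it there.
- cradle (a point): point on the spindle axis where the middle of the blank's belly lies in the cradle; axes as the lathe's
- blank: pale ash top blank, 55 g, level between the drive at its peg end and the live center, whose point is 6 mm deep in its nose. Origin on its axis at mid belly; y from nose to peg. Belly: 44 mm cylinder, y -12 to +14, free on both sides to grip; nose 22 mm thick, ends at y -52; peg 18 mm, ends at y +42. Both rest in open V notches; lifts straight up once the center is out. Balances at y -4
- nose (a point): centre of the flat drilled end of the blank's nose (hole 10 mm wide, 12 mm deep)
- stand: inspection camera stand fixed to the counter: base plate 140 x 110 x 14 mm, steel column 20 mm thick and 374 mm high. Origin under the base plate; the lens looks along its -x
- lens (a point): centre of the front glass of the inspection camera's lens, inside a ring light 72 mm across; axes as the stand's: the lens looks level along its -x, z up. Its height is 240 to 300 mm above the counter, set by a clamp on the column; it gives way at about 40 N
- clay_jar: squat red clay jar, 108 mm wide, 75 mm high; not part of the job, leave it where it is. Origin under its middle.
- billet_a: square ash billet standing on end, 48 x 48 x 100 mm; not part of the job, leave it where it is. Origin under its middle.
- billet_b: a second square ash billet, same size; not part of the job, leave it where it is. Origin under its middle.
- spare_center: spare steel live center lying on the counter, about 105 mm long, 25 mm thick; not part of the job, leave it where it is. Origin at about its middle, on the counter.
- tool_rest: steel T-shaped tool rest lying flat, 150 x 97 x 28 mm, origin under the middle of its bar; not part of the job, leave it where it is.
- gouge: roughing gouge with a wooden handle lying on the counter, 340 mm long, 26 mm high; not part of the job, leave it where it is. Origin at about its middle, on the counter.
- caliper: steel caliper lying flat, 190 mm long, 10 mm high; not part of the job, leave it where it is. Origin at about its middle, on the counter.

How it is judged (in metres and radians):
On the way, in this order (a step that is already met when the one before it is completed fails the run):
1. the pointer stands at the mark while the blank still lies in its cradle (y of pointer in the frame of mark between -0.0025 and 0.0025 m and distance between blank and cradle below 0.012 m), for 0.3 s.
2. the blank is lifted clear of the cradle in the gripper (z of blank in the frame of cradle above 0.035 m and contact force between the fingers and blank above 0.5 N), for 0.2 s.
At the end, for the whole second after the job is handed in: Blank held still in the gripper alone: nose centre 100 mm (within 15) in front of the lens glass, within 12 mm of the lens axis sideways and in height, blank axis within 0.15 rad of the lens axis, nose towards the lens; pointer within 2.5 mm of the mark (x of nose in the frame of lens between -0.115 and -0.085 m and y of nose in the frame of lens between -0.012 and 0.012 m and z of nose in the frame of lens between -0.012 and 0.012 m and angle between the y axis of blank and the x axis of lens, either way round below 0.15 rad and x of blank in the frame of lens below -0.125 m and height (world z) of blank above 0.2 m and contact force between the fingers and blank above 1 N and contact force between blank and lathe below 0.1 N and contact force between blank and stand below 0.1 N and linear speed of blank below 0.02 m/s and y of pointer in the frame of mark between -0.0025 and 0.0025 m); the arm keeps its last pose, push and grip.
It fails at once if a bystander is moved by more than 30 mm (distance of any of clay_jar, billet_a, billet_b, spare_center, tool_rest, gouge, caliper from where it was at the start of the episode above 0.03 m).
It fails at once if the inspection camera is pushed out of its setting (distance of lens from where it was at the start of the episode above 0.006 m).
It fails at once if the blank is dropped onto the counter or bed (height (world z) of blank below 0.13 m).
It fails at once if the cursor's mark is shifted (distance of mark from where it was at the start of the episode above 0.003 m).
It also fails if it takes over 67 s, if anything falls off the work surface, if the arm or the gripper's body presses on something with over 40 N, if the wrist force passes 120 N, or if a joint passes its speed limit or range.

## Robot

A 6-joint arm with a two-finger parallel gripper is mounted at the origin on the work surface. World frame = base frame: x ahead of the robot, y to its left, z up, the work surface at z = 0. Lengths are in mm, angles in rad, forces in N, time in s.
With the tool pointing down it reaches from about 300 to 775 mm from the base axis. Payload 14.6 kg.
Tool frame: the origin (TCP) lies on the centre line of the jaws, within the pads' length; the fingertips stand 8 mm ahead of it and the grasp point (between the pads) lies 11 mm behind it; z points along the fingers, y is the direction in which the jaws open and shut (so a half turn about z gives the same grasp; the last joint's range is limited). The gripper opens to 94 mm and grips with 3 to 60 N. Pads are 16 mm wide; open, the fingers measure 119 mm over their backs; the gripper's body (75 mm by 177 mm) begins 78 mm behind the grasp point.
Start: joints at [-1.317, 0.3, 1.521, -0, 1.321, -0.067], TCP at [173.422, -521.933, 213.446] pointing down, gripper open.
Joint ranges: [-3.03, 3.03], [-0.79, 2.21], [0.23, 2.52], [-1.04, 4.18], [0, 3.07], [-2.55, 2.55]. Speed limits (rad/s): [2.22, 2.22, 2.57, 3.14, 3.14, 3.14].

## Interface

Orientations are given as [roll, pitch, yaw] about the fixed x, y, z axes, in that order (R = Rz(yaw) Ry(pitch) Rx(roll)).
In Python, from cell import read_state, cams, manip gives the robot as it stands.
- The arm moves only by the shell command python3 -m handwheel 'ROWS' [OPENING] [FORCE]. ROWS is JSON, a list of rows, each a list of 4 numbers: the shift along the tool's x, y, z in m, then the turn about the tool's z in degrees. In form: [[dx, dy, dz, turn], ...]. A call has 1 to 5 rows; each row is the pose to reach, as a shift and turn from the pose measured when the call began, along the tool's axes at that moment; what a row does not reach only later rows make up. A row lasts 1/8 s, in which the tool goes at most 62.5 mm and 10.7 degrees, less where a joint would pass 70% of its speed; a pose out of reach is approached as far as the arm can. A call with a gripper value outside its range is refused whole. OPENING is the closure, from 0 (fully open) to 1 (shut), set as the call begins (- or left out, the last holds). The fingers move at their own pace and stop on an object; FORCE is the grip in N (left out, the last holds). Time passes only in rows, so rows that repeat a pose let the fingers close. It gives the time, the measured TCP pose, the force and the opening at its end, in the units of the state.
- read_state(): the state, without advancing time (a new reading comes with each control period).
- cams.camera(name): name is "scene" or "top"; returns the picture (384x512x3 uint8, red, green, blue); there is no depth.
- cams.get_calibration(name): a dict with "vertical_fov" (degrees; the focal length in pixels is half the picture's height over the tangent of half this angle, whatever the lens; pixels are square), "cx", "cy" (the principal point, pixels), "R" (3x3) and "t" (3): a world point X has camera coordinates R X + t. Camera axes: x right, y down, z forward; pixel columns grow to the right and rows downward; lengths in mm; the calibration is good to about 2 mm. A picture is of the moment at which its call begins. get_calibration takes no time and is no camera call.
- manip.sign_off(): hands the job in, once; it reports no verdict.
The state is a dict: "clock": time; "joints": joint angles; "qd": joint speeds; "effort": joint torques, N m; "eef_pos": TCP position; "eef_rot": TCP orientation; "wrist_force": force on the tool from outside, world axes, zero at the start; "moment": the same for the moment, N m; "finger_gap": finger opening in mm.
Only numpy, scipy, OpenCV 4.12 (cv2) and the standard library are available. Lean on these libraries where they do the work, as an engineer would, in place of code of your own. Each camera call takes 0.05 s, during which the arm holds its last target. There are 200 camera calls.

## Working session

There is one attempt and no reset: what is moved stays moved. The work goes in short steps, Python scripts to look and compute and a shell command to move; the robot and the scene stay as the last step left them, time stands still between calls to the robot, and variables do not carry over. Pictures are saved under pics/ and viewed, about 8 in all and at most 12, crops included, and the job is handed in when it is done.

```bash
ls; mkdir -p pics; python3 - <<'E'
from cell import read_state, cams, manip
import cv2,numpy as np
for n in("scene","top"):
    im=cams.camera(n); cv2.imwrite(f"pics/{n}0.png",im[:,:,::-1]); 
    c=cams.get_calibration(n); print(n,c, -np.array(c["R"]).T@np.array(c["t"]))
a=cv2.imread("pics/scene0.png");b=cv2.imread("pics/top0.png")
cv2.imwrite("pics/s.png",cv2.resize(a,(800,600),interpolation=cv2.INTER_CUBIC))
cv2.imwrite("pics/t.png",cv2.resize(b,(800,600),interpolation=cv2.INTER_CUBIC))
print(read_state())
E
```

```text
pics
scene {'vertical_fov': 45.75415694133417, 'cx': 250.75296424964728, 'cy': 194.82818893844566, 'R': array([[ 0.77671381,  0.62971283, -0.01331955],
       [ 0.51311441, -0.64487757, -0.56643316],
       [-0.36527971,  0.433122  , -0.82400004]]), 't': array([-352.04113535, -235.83847391, 1583.47033613])} [ 972.85690943 -616.2379581  1166.50386409]
top {'vertical_fov': 47.648747310490315, 'cx': 247.61634903478557, 'cy': 186.50648255999442, 'R': array([[ 0.01665489, -0.99983924,  0.00664122],
       [-0.97536416, -0.01770776, -0.21988902],
       [ 0.21997128, -0.00281538, -0.97550229]]), 't': array([ -94.44608655,  573.34621771, 1247.27220058])} [ 286.43028735  -80.76667666 1343.41666113]
{'clock': 0.1, 'joints': array([-1.31661852e+00,  3.00458611e-01,  1.52149296e+00, -2.92127041e-05,
        1.32068376e+00, -6.65984101e-02]), 'qd': array([ 0.00249981, -0.002758  , -0.00061489, -0.00068451,  0.00150235,
       -0.00108923]), 'effort': array([ 5.85948019e-04, -5.32647479e+01, -3.53287661e+01,  7.09240395e-02,
        2.34971009e-02, -8.26999712e-05]), 'eef_pos': array([ 173.35392578, -521.74073795,  212.93044779]), 'eef_rot': array([-3.14055041e+00, -4.11555465e-05,  3.20783440e-01]), 'wrist_force': array([-0.63583567, -0.22488722,  0.41687033]), 'moment': array([ 0.03350621, -0.00155729, -0.03913583]), 'finger_gap': 94.09175973747197}
```

View pics/s.png

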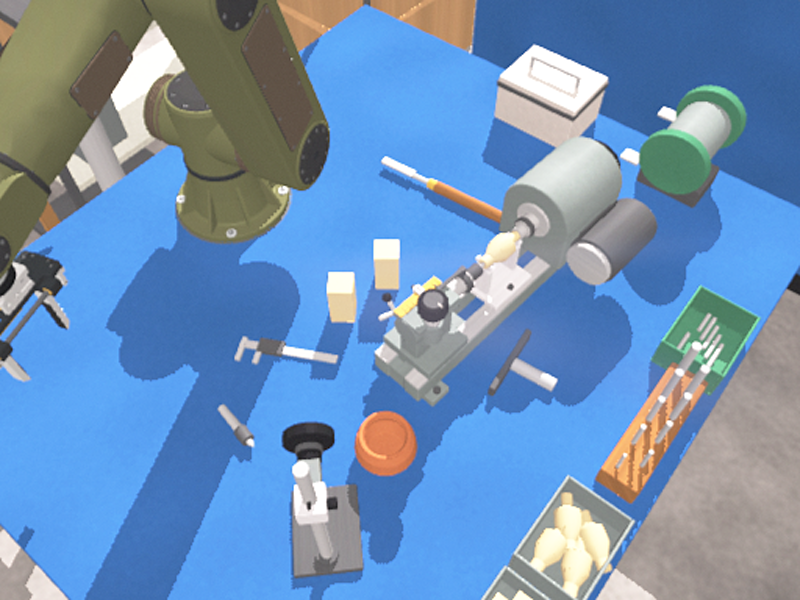

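View pics/t.png

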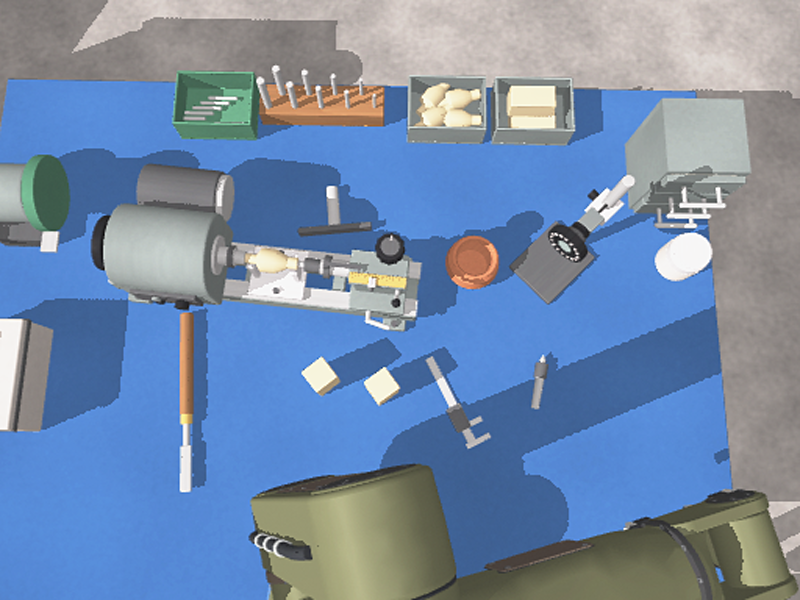

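Both views show the lathe running along world y, with the headstock on the left in the top view. The knob is at about (250,159) top and (277,195) scene in raw pixels. The camera lens is at about (363,155) top and (197,280) scene. I'll crop for detail.

```bash
cat > h.py <<'E'
import numpy as np, cv2
from cell import read_state, cams, manip
def cal(n):
    c=cams.get_calibration(n); f=192/np.tan(np.radians(c["vertical_fov"])/2)
    return f,c["cx"],c["cy"],np.array(c["R"]),np.array(c["t"])
def ray(n,p):
    f,cx,cy,R,t=cal(n); d=R.T@np.array([(p[0]-cx)/f,(p[1]-cy)/f,1]); return -R.T@t,d/np.linalg.norm(d)
def plane(n,p,z):
    o,d=ray(n,p); return o+d*(z-o[2])/d[2]
def tri(ps,pt):
    (o1,d1),(o2,d2)=ray("scene",ps),ray("top",pt)
    s=np.linalg.lstsq(np.c_[d1,-d2],o2-o1,rcond=None)[0]; a,b=o1+d1*s[0],o2+d2*s[1]
    return (a+b)/2,np.linalg.norm(a-b)
def proj(n,X):
    f,cx,cy,R,t=cal(n); v=R@np.array(X)+t; return f*v[0]/v[2]+cx,f*v[1]/v[2]+cy
def crop(im,x,y,w,h,s):
    o=cv2.resize(im[y:y+h,x:x+w],None,fx=s,fy=s,interpolation=cv2.INTER_CUBIC)
    for k in range(0,w,10): cv2.putText(o,str(x+k),(k*s,9),0,.33,(0,0,255)); cv2.line(o,(k*s,10),(k*s,16),(0,0,255))
    for k in range(10,h,10): cv2.putText(o,str(y+k),(0,k*s+4),0,.33,(0,0,255)); cv2.line(o,(22,k*s),(28,k*s),(0,0,255))
    return o
E
python3 - <<'E'
from h import *
a=cv2.imread("pics/scene0.png");b=cv2.imread("pics/top0.png")
A=np.vstack([crop(b,140,135,130,73,6)[:, :800]]) # lathe top
cv2.imwrite("pics/c1.png",crop(b,140,140,132,70,6))
B=np.hstack([crop(b,325,105,85,95,4),crop(a,178,260,60,95,4)[:, :]])
C=crop(a,235,135,110,62*2,5)
cv2.imwrite("pics/c2.png",B); cv2.imwrite("pics/c3.png",crop(a,240,140,105,85,7)[:, :800])
E
```

```text
(no output)
```

View pics/c1.png

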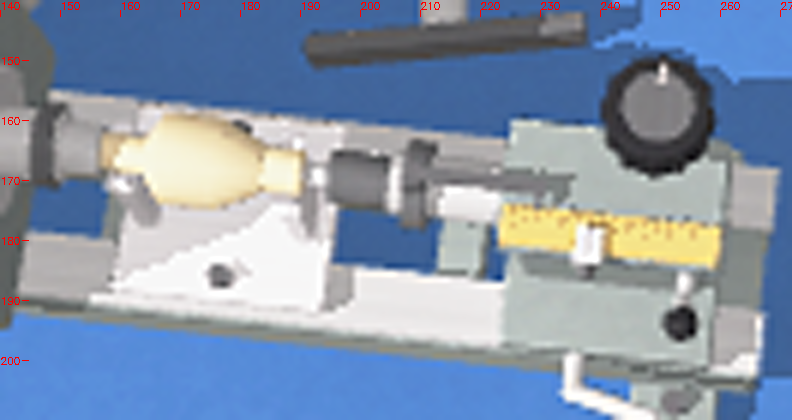

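View pics/c2.png

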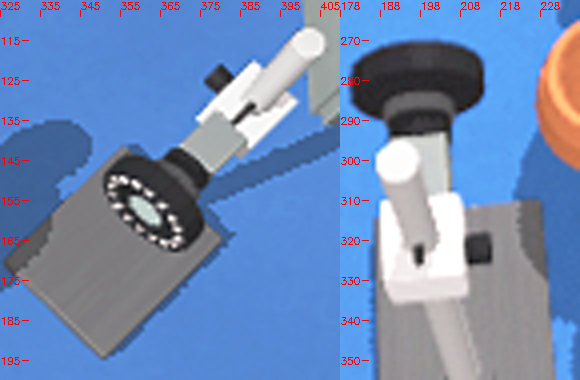

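View pics/c3.png

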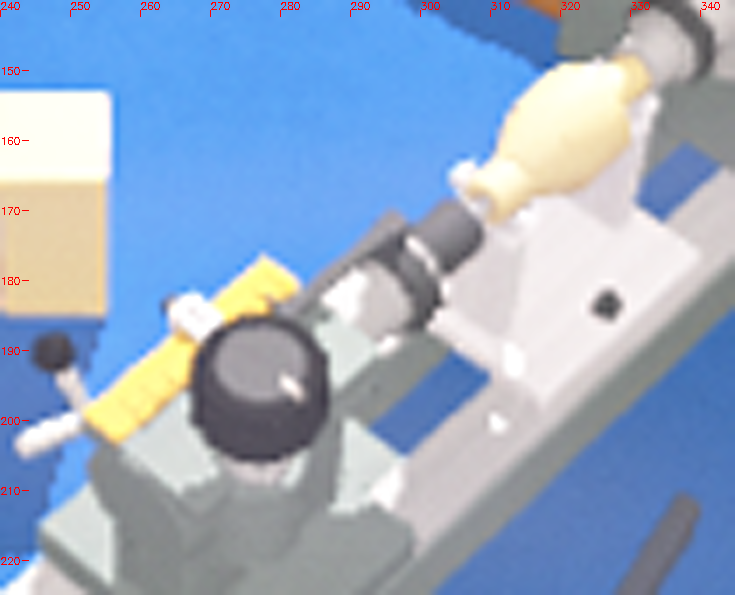

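```bash
python3 - <<'E'
from h import *
a=cv2.imread("pics/scene0.png");b=cv2.imread("pics/top0.png")
A=crop(b,204,162,52,28,15); B=crop(a,244,170,65,20,12)
W=max(A.shape[1],B.shape[1]);
pad=lambda o:cv2.copyMakeBorder(o,0,0,0,W-o.shape[1],0)
cv2.imwrite("pics/c4.png",np.vstack([pad(A),pad(B)])[:600,:800])
np.set_printoptions(precision=1,suppress=True)
print("knobtop",tri((277.3,191.5),(249.3,157)),plane("top",(249.3,157),248),plane("scene",(277.3,191.5),248))
P,N=plane("top",(156.5,165.5),165),plane("top",(190,168.3),165);print("peg",P,"nose",N,"len",np.linalg.norm(P-N),"yaw",np.arctan2(*(P-N)[[1,0]]))
print("noseScene",plane("scene",(307.5,168.5),165),"tri",tri((307.5,168.5),(190,168.3)))
# bed near edge bottom etc
print("col",tri((192.5,300),(403,116)),plane("top",(403,116),374),plane("scene",(192.5,300),374))
c=[plane("top",p,14) for p in((326.5,171),(351,194.3),(382,165))];print("base",c,np.linalg.norm(c[0]-c[1]),np.linalg.norm(c[2]-c[1]),np.arctan2(*(c[2]-c[1])[[1,0]]),"ctr",(c[0]+c[2])/2)
print("lens",tri((197.5,281),(361,157.5)))
print("ray at z",[ (z,plane("top",(361,157.5),z)) for z in(240,270,300)])
for nm,p,z in(("pt",(234.5,170.5),203),("cursor",(237.5,176),203)): print(nm,plane("top",p,z))
E
```

```text
knobtop (array([611.8, -87. , 251.3]), np.float64(0.009621470092490236)) [612.8 -87.  248. ] [610.5 -85.1 248. ]
peg [607.9 172.4 165. ] nose [601.5  78.1 165. ] len 94.44711416396768 yaw 1.5030902721270245
noseScene [596.3  77.2 165. ] tri (array([599. ,  76. , 169.3]), np.float64(3.9814085951521907))
col (array([ 684.3, -448.5,  374.7]), np.float64(3.360333352010216)) [ 683.6 -450.2  374. ] [ 685.1 -447.1  374. ]
base [array([ 641. , -333.3,   14. ]), array([ 567.1, -408.2,   14. ]), array([ 664. , -510.2,   14. ])] 105.25483613216821 140.67047744026846 -0.8111965024550774 ctr [ 652.5 -421.7   14. ]
lens (array([ 617.5, -381.1,  245.9]), np.float64(0.34741299466347686))
ray at z [(240, array([ 619.4, -382.6,  240. ])), (270, array([ 610.3, -374.4,  270. ])), (300, array([ 601.2, -366.2,  300. ]))]
pt [587.4 -47.8 203. ]
cursor [572.2 -56.2 203. ]
```

View pics/c4.png

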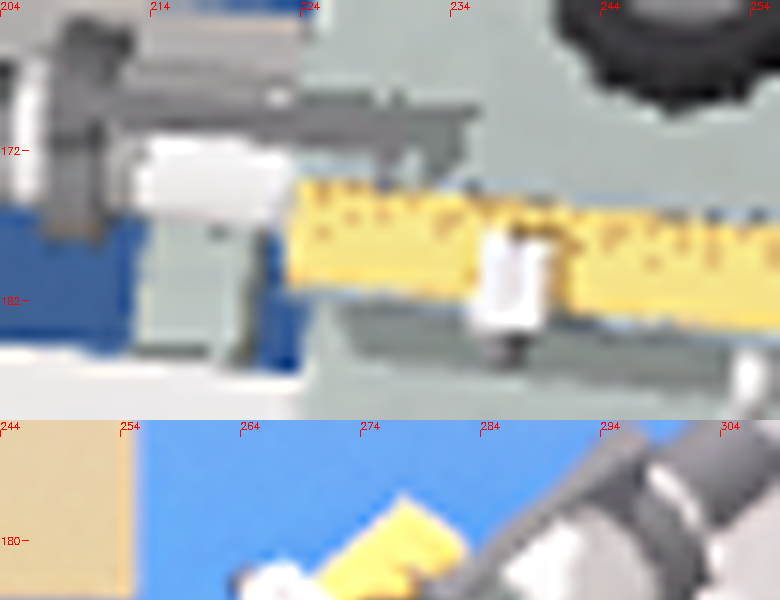

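Shadows fall to the right and up in the top view, so the pointer tip itself is at about (229.7,173). The grey shape at (233,172) is its shadow. The cursor line is at about (238,177). That gap suits the stated 11–26 mm. I'll check the numbers and lift and move towards the knob.

```bash
cat >> h.py <<'E'
def delta(X,yaw=None):
    from scipy.spatial.transform import Rotation as Ro
    s=read_state(); R=Ro.from_euler("xyz",s["eef_rot"]).as_matrix(); d=R.T@(np.array(X)-s["eef_pos"])
    cur=np.arctan2(R[1,0],R[0,0]); tn=0 if yaw is None else -np.degrees((yaw-cur+np.pi)%(2*np.pi)-np.pi)
    print("t %.2f pos %s yaw %.3f j6 %.2f F %s gap %.1f | delta m %s turn %.1f"%(s["clock"],np.round(s["eef_pos"],1),cur,s["joints"][5],np.round(s["wrist_force"],1),s["finger_gap"],np.round(d/1000,4),tn))
E
python3 - <<'E'
from h import *
u=np.array([.068,.998,0])
p,m=plane("top",(229.7,173),203),plane("top",(238.2,177.3),203); print(p,m,(p-m)@u)
delta((612,-86.5,300))
# ring rim check in scene
for z in(236,246,256,266):
    C=plane("top",(361,157.5),z); e=np.array([.71,.70,0]); 
    q=np.array([proj("scene",C+36*(np.cos(t)*e+np.sin(t)*np.array([0,0,1]))) for t in np.linspace(0,6.28,60)])
    print(z,q.min(0).round(1),q.max(0).round(1))
E
python3 -m handwheel '[[0,0,-0.06,0],[0.05,-0.025,-0.09,0],[0.105,-0.052,-0.09,0],[0.16,-0.08,-0.09,0],[0.215,-0.107,-0.09,0]]' 0 20
```

```text
[580.17987416 -34.94503971 203.        ] [568.61516789 -58.20271252 203.        ] 23.99755748982828
t 0.10 pos [ 173.4 -521.7  212.9] yaw 0.321 j6 -0.07 F [-0.6 -0.2  0.4] gap 94.1 | delta m [ 0.5535 -0.2748 -0.0868] turn 0.0
236 [181.7 277.5] [214.7 291.2]
246 [181.  273.8] [214.2 287.7]
256 [180.2 270. ] [213.6 284.2]
266 [179.4 266.1] [213.  280.7]
clock: 0.72
eef_pos: [344.7, -350.8, 303.0]
eef_rot: [-3.14, -0.0, 0.321]
wrist_force: [0.7, -0.7, 0.0]
finger_gap: 94.3
```

```bash
python3 -c "
from h import *
delta((612,-86.5,300))"
python3 -m handwheel '[[0.045,-0.023,0,0],[0.09,-0.045,0,0],[0.135,-0.067,0,0],[0.18,-0.09,0,0],[0.23,-0.113,0,0]]' 
python3 -c "
from h import *
delta((612,-86.5,300))"
```

```text
t 0.72 pos [ 344.7 -350.8  303. ] yaw 0.321 j6 0.38 F [ 0.7 -0.7  0. ] gap 94.3 | delta m [ 0.337  -0.1666  0.0032] turn 0.0
clock: 1.35
eef_pos: [528.2, -169.8, 303.0]
eef_rot: [-3.14, 0.0, 0.32]
wrist_force: [0.2, -0.9, 0.0]
finger_gap: 93.9
t 1.35 pos [ 528.2 -169.8  303. ] yaw 0.320 j6 0.87 F [ 0.2 -0.9  0. ] gap 93.9 | delta m [ 0.1057 -0.0527  0.003 ] turn 0.0
```

```bash

python3 -m handwheel '[[0.05,-0.026,0,0],[0.106,-0.053,0,0],[0.106,-0.053,0.03,0],[0.106,-0.053,0.06,0],[0.106,-0.053,0.081,0]]' 
python3 -m handwheel '[[0,0,0,0],[0,0,0,0]]' 
python3 -m handwheel '[[0,0,0,0],[0,0,0,0],[0,0,0,0],[0,0,0,0]]' 1 15
python3 -c "
from h import *
delta((612,-86.5,222))"
```

```text
clock: 1.98
eef_pos: [611.7, -85.8, 220.0]
eef_rot: [-3.139, 0.002, 0.321]
wrist_force: [-0.3, 1.3, 0.3]
finger_gap: 94.0
clock: 2.22
eef_pos: [611.9, -85.8, 220.8]
eef_rot: [-3.14, 0.002, 0.321]
wrist_force: [0.1, -0.7, -0.1]
finger_gap: 93.9
clock: 2.72
eef_pos: [612.0, -85.8, 220.9]
eef_rot: [-3.14, 0.001, 0.321]
wrist_force: [0.3, 0.3, -0.4]
finger_gap: 57.4
t 2.73 pos [612.  -85.8 220.9] yaw 0.321 j6 1.05 F [ 0.3  0.3 -0.4] gap 57.4 | delta m [-0.0002  0.0007 -0.0011] turn 0.0
```

Still closing; I'll wait for contact.

```bash

python3 -m handwheel '[[0,0,0,0],[0,0,0,0],[0,0,0,0]]' 1 15
```

```text
clock: 3.1
eef_pos: [611.9, -85.7, 220.9]
eef_rot: [-3.139, 0.001, 0.321]
wrist_force: [-0.7, 1.4, 0.2]
finger_gap: 47.8
```

```bash

python3 -m handwheel '[[0,0,0,-9],[0,0,0,-18],[0,0,0,-27],[0,0,0,-36],[0,0,0,-45]]'
python3 -m handwheel '[[0,0,0,-9],[0,0,0,-18],[0,0,0,-27],[0,0,0,-36],[0,0,0,-45]]'
python3 -m handwheel '[[0,0,0,-7],[0,0,0,-14],[0,0,0,-14],[0,0,0,-14]]'
python3 -c "
from h import *
delta((612,-86.5,222))
im=cams.camera('top')[:,:,::-1];cv2.imwrite('pics/t1.png',im); im2=cams.camera('scene')[:,:,::-1];cv2.imwrite('pics/s1.png',im2)
A=crop(im,204,150,60,38,13);B=crop(im2,244,160,65,40,12)
"
```

```text
clock: 3.72
eef_pos: [611.4, -85.1, 220.9]
eef_rot: [-3.137, -0.001, 1.112]
wrist_force: [-7.3, 5.4, 3.2]
finger_gap: 47.8
clock: 4.35
eef_pos: [610.5, -85.0, 220.9]
eef_rot: [-3.137, -0.005, 1.902]
wrist_force: [-10.8, 2.2, 3.3]
finger_gap: 48.0
clock: 4.85
eef_pos: [610.2, -85.0, 220.9]
eef_rot: [-3.137, -0.006, 2.144]
wrist_force: [-5.2, -0.5, 1.5]
finger_gap: 47.9
t 4.85 pos [610.2 -85.  220.9] yaw 2.144 j6 -0.77 F [-5.2 -0.5  1.5] gap 47.9 | delta m [-0.0022  0.0007 -0.0011] turn 0.0
```

```bash

python3 -m handwheel '[[0,0,0,0],[0,0,0,0],[0,0,0,0]]' 0
python3 -m handwheel '[[0,0,-0.04,0],[0,0,-0.085,0],[0,0,-0.085,0]]'
python3 -c "
from h import *
delta((604,160,300),1.503)"
```

```text
clock: 5.32
eef_pos: [610.2, -85.1, 220.9]
eef_rot: [-3.137, -0.006, 2.143]
wrist_force: [0.4, -0.0, 0.2]
finger_gap: 74.4
clock: 5.7
eef_pos: [611.6, -85.4, 309.6]
eef_rot: [3.141, -0.002, 2.143]
wrist_force: [0.3, 0.3, -0.4]
finger_gap: 93.8
t 5.70 pos [611.6 -85.4 309.6] yaw 2.143 j6 -0.77 F [ 0.3  0.3 -0.4] gap 93.8 | delta m [0.2105 0.1264 0.01  ] turn 36.7
```

```bash

python3 -m handwheel '[[0.04,0.024,0,8],[0.085,0.05,0,17],[0.13,0.076,0,26],[0.175,0.102,0,35],[0.21,0.126,0,36.7]]'
python3 -m handwheel '[[0,0,0,0],[0,0,0,0]]'
python3 -c "
from h import *
delta((604,130,300),1.503)
im=cams.camera('top')[:,:,::-1];cv2.imwrite('pics/t1.png',im); im2=cams.camera('scene')[:,:,::-1];cv2.imwrite('pics/s1.png',im2)
o=crop(im,204,160,53,30,15);b=crop(im2,244,165,53,10,15)
cv2.imwrite('pics/c5.png',np.vstack([o,b]))"
```

```text
clock: 6.32
eef_pos: [603.4, 161.3, 308.9]
eef_rot: [-3.139, -0.001, 1.5]
wrist_force: [0.4, -1.0, -0.2]
finger_gap: 93.6
clock: 6.58
eef_pos: [603.3, 160.9, 308.0]
eef_rot: [-3.138, -0.001, 1.5]
wrist_force: [0.0, 0.4, -0.8]
finger_gap: 94.1
t 6.58 pos [603.3 160.9 308. ] yaw 1.500 j6 0.27 F [ 0.   0.4 -0.8] gap 94.1 | delta m [-0.0308  0.0029  0.0079] turn -0.2
```

View pics/c5.png

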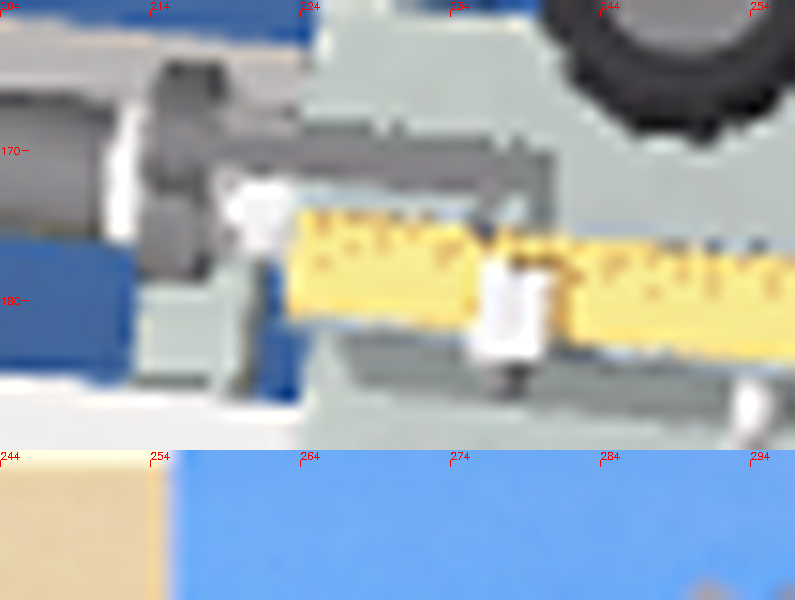

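```bash
python3 -c "
from h import *
im=cv2.imread('pics/t1.png')
print('     ',list(range(231,245)))
for y in range(170,184): print(y,im[y,231:245].mean(1).astype(int), im[y,231:245,0]) 
"
```

```text
[231, 232, 233, 234, 235, 236, 237, 238, 239, 240, 241, 242, 243, 244]
170 [133 134 133 135 134 133 133 132 129 126 187 192 192 192] [135 136 135 136 137 135 134 133 129 127 188 193 192 194]
171 [133 133 134 133 133 131 132 134 132 128 188 192 191 193] [136 135 136 135 135 133 133 135 133 129 190 193 192 194]
172 [136 138 123 123 124 141 134 132 133 130 190 192 192 192] [139 141 125 125 126 143 136 133 135 131 191 193 193 193]
173 [196 197 197 201 179 136 159 198 141 129 187 192 192 189] [199 200 199 202 180 138 160 200 143 130 187 193 193 189]
174 [201 160 191 197 138 144 193 199 138 127 186 190 188 189] [181 139 195 203 143 147 197 202 142 130 188 192 189 190]
175 [183 206 210 212 149  96 179 147 154 155 198 191 188 186] [117 136 140 141 116 101 132 114 132 134 175 193 194 193]
176 [208 208 184 180 209 158 208 188 212 189 210 186 207 199] [142 142 118 115 139 104 136 118 141 120 140 117 137 134]
177 [211 211 187 208 209 234 231 118 145 124 152 208 209 184] [149 149 122 143 141 210 203  85  98  79  92 140 142 119]
178 [208 208 209 209 206 251 252 212 254 221 167 158 209 187] [144 144 145 145 137 255 255 215 255 204 110  97 143 123]
179 [207 207 207 206 203 250 242 238 253 190 156 208 210 209] [142 142 142 141 133 255 244 239 255 169  97 140 146 145]
180 [210 210 209 207 185 250 241 236 253 198 155 207 208 207] [143 145 144 139 114 255 242 237 255 171  93 140 143 142]
181 [200 190 201 199 226 251 241 236 253 179 153 209 210 207] [162 136 143 139 187 254 242 237 255 153  91 140 144 141]
182 [140 159 168 173 236 252 243 251 255 175 132 192 203 205] [144 164 172 178 239 253 243 251 255 157 105 131 144 134]
183 [145 140 140 137 211 245 253 255 255 145 101 106 121 183] [148 141 142 140 212 245 253 255 255 146 104 111 127 189]
```

```bash
python3 -c "
from h import *
u=np.array([.068,.998,0])
p,m=plane('top',(235.8,175.2),202),plane('top',(237.95,177.6),202);print(p,m,(p-m)@u)
m=plane('top',(237.95,177.6),199);print((p-m)@u)
delta((611.2,-85.4,300),2.143)
c=cv2.imread('pics/t1.png')
# blank silhouette centroid lines
hsv=cv2.cvtColor(c,cv2.COLOR_BGR2HSV)
"
```

```text
[574.59621814 -51.56431914 202.        ] [568.01519391 -57.52525693 202.        ] 6.396525560063281
6.285235672731973
t 6.67 pos [603.5 160.2 308.6] yaw 1.499 j6 0.27 F [ 0.2  0.2 -0.1] gap 94.0 | delta m [-0.2444  0.0254  0.0082] turn -36.9
```

```bash

python3 -m handwheel '[[-0.06,0.006,0,0],[-0.12,0.0125,0,0],[-0.18,0.019,0,0],[-0.2444,0.0254,0,0],[-0.2444,0.0254,0,0]]'
python3 -m handwheel '[[0,0,0.04,0],[0,0,0.086,0],[0,0,0.086,0],[0,0,0.086,0]]'
python3 -c "
from h import *
delta((611.2,-85.4,221),1.5)"
```

```text
clock: 7.3
eef_pos: [610.6, -90.3, 307.9]
eef_rot: [-3.139, -0.001, 1.493]
wrist_force: [0.7, 0.2, 0.9]
finger_gap: 93.9
clock: 7.8
eef_pos: [611.0, -90.2, 224.2]
eef_rot: [-3.141, -0.0, 1.493]
wrist_force: [-0.1, -0.1, -0.0]
finger_gap: 93.8
t 7.80 pos [611.  -90.2 224.2] yaw 1.493 j6 -0.13 F [-0.1 -0.1 -0. ] gap 93.8 | delta m [ 0.0048 -0.0002  0.0032] turn -0.4
```

```bash

python3 -m handwheel '[[0.0048,0,0.003,0],[0.0048,0,0.003,0],[0.0048,0,0.003,0],[0.0048,0,0.003,0],[0.0048,0,0.003,0]]' 1 15
python3 -m handwheel '[[0,0,0,0],[0,0,0,0],[0,0,0,0],[0,0,0,0]]'
python3 -c "
from h import *
delta((611.2,-85.4,221),2.133)"
```

```text
clock: 8.43
eef_pos: [611.1, -85.4, 221.2]
eef_rot: [-3.14, -0.0, 1.493]
wrist_force: [-21.9, 1.5, 8.4]
finger_gap: 47.5
clock: 8.93
eef_pos: [610.9, -85.4, 221.2]
eef_rot: [-3.14, -0.0, 1.493]
wrist_force: [-4.5, 0.3, 1.5]
finger_gap: 47.9
t 8.93 pos [610.9 -85.4 221.2] yaw 1.493 j6 -0.12 F [-4.5  0.3  1.5] gap 47.9 | delta m [0.     0.0003 0.0002] turn -36.7
```

```bash

python3 -m handwheel '[[0,0,0,-9],[0,0,0,-18],[0,0,0,-27],[0,0,0,-36.4],[0,0,0,-36.4]]'
python3 -m handwheel '[[0,0,0,0],[0,0,0,0]]'
python3 -m handwheel '[[0,0,0,0],[0,0,0,0],[0,0,0,0],[0,0,0,0]]' 0
python3 -m handwheel '[[0,0,-0.04,0],[0,0,-0.085,0],[0,0,-0.085,0]]'
python3 -c "
from h import *
delta((604,160,300),1.503)"
```

```text
clock: 9.55
eef_pos: [610.5, -85.5, 221.2]
eef_rot: [-3.14, -0.002, 2.131]
wrist_force: [-8.4, 0.1, 2.6]
finger_gap: 47.7
clock: 9.8
eef_pos: [610.5, -85.5, 221.2]
eef_rot: [-3.14, -0.002, 2.13]
wrist_force: [-4.3, -0.3, 1.8]
finger_gap: 47.7
clock: 10.3
eef_pos: [610.5, -85.5, 221.2]
eef_rot: [-3.14, -0.002, 2.13]
wrist_force: [0.5, -0.1, -0.0]
finger_gap: 84.2
clock: 10.68
eef_pos: [611.6, -85.7, 309.9]
eef_rot: [3.139, 0.002, 2.13]
wrist_force: [0.8, 1.0, -0.3]
finger_gap: 94.2
t 10.68 pos [611.6 -85.7 309.9] yaw 2.130 j6 -0.76 F [ 0.8  1.  -0.3] gap 94.2 | delta m [0.2123 0.124  0.0097] turn 35.9
```

```bash

python3 -m handwheel '[[0.04,0.024,0,8],[0.085,0.05,0,17],[0.13,0.076,0,26],[0.175,0.102,0,35],[0.212,0.124,0,35.9]]'
python3 -m handwheel '[[0,0,0,0],[0,0,0,0]]'
python3 -c "
from h import *
im=cams.camera('top')[:,:,::-1];cv2.imwrite('pics/t2.png',im); im2=cams.camera('scene')[:,:,::-1];cv2.imwrite('pics/s2.png',im2)
o=crop(im,207,162,52,24,15);b=crop(im2,262,135,78,24,10)
cv2.imwrite('pics/c6.png',np.vstack([o,b]))
print('     ',list(range(231,245)))
for y in range(171,180): print(y,im[y,231:245].mean(1).astype(int))
d=cv2.absdiff(im,cv2.imread('pics/top0.png')).max(2)[:,:]"
```

```text
clock: 11.3
eef_pos: [603.6, 161.7, 308.5]
eef_rot: [3.139, 0.001, 1.502]
wrist_force: [-0.5, -0.8, -0.0]
finger_gap: 94.0
clock: 11.55
eef_pos: [603.5, 161.3, 307.6]
eef_rot: [3.141, 0.001, 1.502]
wrist_force: [0.1, -0.3, 0.1]
finger_gap: 94.2
      [231, 232, 233, 234, 235, 236, 237, 238, 239, 240, 241, 242, 243, 244]
171 [132 133 134 134 132 132 132 132 131 132 132 131 128 191]
172 [136 138 122 122 122 131 133 132 131 132 132 130 192 194]
173 [197 197 197 200 178 173 173 126 162 198 140 129 190 190]
174 [201 159 191 197 136 191 198 151 177 199 138 127 187 190]
175 [183 206 210 211 168 157 179 133 153 137 135 125 185 187]
176 [208 208 184 180 207 183 208 195 213 190 212 189 209 200]
177 [210 211 187 208 209 233 230 118 145 124 153 209 210 185]
178 [208 208 209 208 206 251 252 211 254 221 166 158 209 187]
179 [207 207 207 206 204 250 242 238 253 191 155 208 210 209]
```

View pics/c6.png

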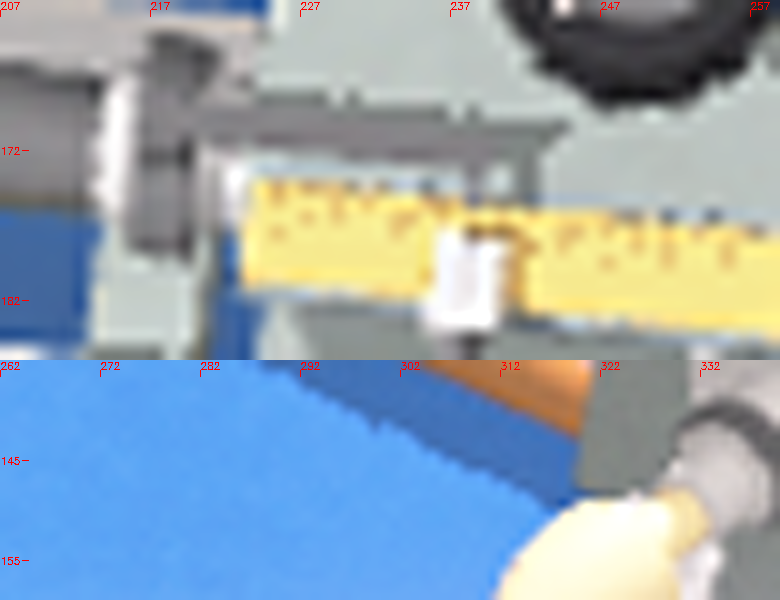

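```bash
python3 -c "
from h import *
im=cv2.imread('pics/top0.png')
for c in (166,168,170,172,174,186,188):
    col=im[145:182,c].astype(int); m=(col[:,2]-col[:,0]>40)&(col[:,2]>130); r=np.where(m)[0]+145; print(c,r.min(),r.max(),plane('top',(c,(r.min()+r.max())/2),165)[:2].round(1))
for r in (165,166,167,168):
    row=im[r,140:200].astype(int); m=(row[:,2]-row[:,0]>40)&(row[:,2]>130); k=np.where(m)[0]+140; print(r,k.min(),k.max())
delta((604,130,300),1.503)"
```

```text
166 161 173 [604.  145.5]
168 159 173 [607.  140.1]
170 159 173 [607.2 134.5]
172 159 174 [605.8 128.8]
174 159 174 [605.9 123.2]
186 165 171 [602.2  89.4]
188 165 166 [609.5  84.1]
165 157 190
166 157 190
167 157 189
168 160 189
t 11.65 pos [603.7 160.6 308.2] yaw 1.501 j6 0.27 F [ 0.1  0.1 -0. ] gap 93.9 | delta m [-0.0305  0.0024  0.0082] turn -0.1
```

```bash

python3 -m handwheel '[[-0.0295,0.0022,0,0],[-0.0295,0.0022,0.04,0],[-0.0295,0.0022,0.08,0],[-0.0295,0.0022,0.12,0],[-0.0295,0.0022,0.14,0]]'
python3 -m handwheel '[[0,0,0,0],[0,0,0,0]]'
python3 -c "
from h import *
delta((604,131,154),1.503)"
```

```text
clock: 12.28
eef_pos: [603.5, 129.4, 165.9]
eef_rot: [-3.141, 0.002, 1.499]
wrist_force: [0.6, -0.4, -0.5]
finger_gap: 94.1
clock: 12.52
eef_pos: [603.9, 128.8, 167.0]
eef_rot: [3.141, 0.001, 1.499]
wrist_force: [-0.3, 0.1, 0.6]
finger_gap: 94.3
t 12.53 pos [603.9 128.8 167. ] yaw 1.499 j6 0.22 F [-0.3  0.1  0.6] gap 94.3 | delta m [ 0.0022 -0.0001  0.0129] turn -0.3
```

```bash

python3 -m handwheel '[[0.002,0,0.013,0],[0.002,0,0.013,0],[0.002,0,0.013,0]]'
python3 -m handwheel '[[0,0,0,0],[0,0,0,0],[0,0,0,0],[0,0,0,0],[0,0,0,0]]' 1 15
python3 -m handwheel '[[0,0,0,0],[0,0,0,0],[0,0,0,0],[0,0,0,0]]'
python3 -c "
from h import *
delta((604,131,154),1.503)"
```

```text
clock: 12.9
eef_pos: [604.1, 130.8, 154.1]
eef_rot: [3.141, 0.001, 1.499]
wrist_force: [0.3, -0.6, -0.4]
finger_gap: 94.2
clock: 13.52
eef_pos: [604.1, 130.8, 154.1]
eef_rot: [3.141, 0.001, 1.499]
wrist_force: [-0.5, -0.4, -0.3]
finger_gap: 47.2
clock: 14.02
eef_pos: [604.6, 130.8, 154.5]
eef_rot: [3.14, 0.001, 1.499]
wrist_force: [4.8, -0.5, 1.3]
finger_gap: 43.4
t 14.03 pos [604.6 130.8 154.5] yaw 1.499 j6 0.23 F [ 4.8 -0.5  1.3] gap 43.4 | delta m [ 0.0002 -0.0006  0.0005] turn -0.3
```

```bash

python3 -m handwheel '[[0,0,-0.01,0],[0,0,-0.025,0],[0,0,-0.045,0],[0,0,-0.07,0],[0,0,-0.1,0]]'
python3 -m handwheel '[[0,0,-0.03,0],[0,0,-0.05,0],[0,0,-0.05,0]]'
python3 -c "
from h import *
b=np.array([-.997,.073])
c=cv2.imread('pics/t2.png');a=cv2.imread('pics/s2.png')
g=a.mean(2)
print(list(range(264,296)));print([int(v) for v in g[264:296,197]]);print([int(v) for v in g[281,174:222]])
import json
im=c
print('glass');[print(y,c[y,350:372].mean(1).astype(int)) for y in range(148,168)]
delta((508,-275,310),2.34)"
```

```text
clock: 14.65
eef_pos: [604.0, 131.0, 256.0]
eef_rot: [3.14, 0.001, 1.499]
wrist_force: [0.0, 0.2, -0.7]
finger_gap: 43.6
clock: 15.02
eef_pos: [604.1, 131.1, 308.1]
eef_rot: [3.137, 0.0, 1.499]
wrist_force: [1.2, -0.3, -1.0]
finger_gap: 43.6
[264, 265, 266, 267, 268, 269, 270, 271, 272, 273, 274, 275, 276, 277, 278, 279, 280, 281, 282, 283, 284, 285, 286, 287, 288, 289, 290, 291, 292, 293, 294, 295]
[170, 169, 169, 171, 171, 161, 107, 68, 71, 71, 71, 72, 65, 51, 41, 44, 46, 43, 50, 96, 106, 105, 92, 60, 41, 57, 63, 65, 61, 53, 185, 213]
[170, 169, 169, 169, 169, 173, 114, 49, 41, 42, 44, 42, 42, 42, 41, 42, 44, 43, 42, 42, 42, 44, 42, 43, 44, 43, 41, 41, 42, 39, 41, 39, 42, 42, 41, 42, 42, 42, 42, 39, 140, 165, 167, 168, 166, 168, 170, 169]
glass
148 [135  54  44  49  44  44  49  52  56  58  57  56  56  54  58  58  57  75
  98 101  99  75]
149 [113  43 108 246 139 255 163  56  43  49  55  55  55  58  59  59  59  58
  65  81  98 101]
150 [113  44  57 163 175 181 255 110 255 152  57  51  58  59  60  59  61  59
  53  65  99 100]
151 [113  44 133 107  58  45  48  40 170 255 124  45  54  
[... 981 characters left out ...]
  48]
162 [131 130 131 131 132 133 136 139  89 102 107  48  35  36  36  39  49  46
 171 255 132  43]
163 [131 131 131 131 131 133 134 133 135 113  54  30  65  39  35  50  49  48
  38 103  53  46]
164 [130 131 132 132 134 134 132 131 132 135 138  69  99 158  62  60  54  48
 168 255 131  48]
165 [131 133 132 133 134 131 131 132 132 132 133 138 113  69  30 183 131 101
 180 180 124  61]
166 [132 133 133 133 131 132 131 131 131 131 135 135 135 139  91  64  98  39
 131  89  50  45]
167 [131 133 131 131 130 131 131 131 131 134 133 133 134 137 138 112 110  62
  31  25  70  75]
t 15.03 pos [604.1 131.1 308.1] yaw 1.499 j6 0.23 F [ 1.2 -0.3 -1. ] gap 43.6 | delta m [-0.412  -0.0666 -0.002 ] turn -48.2
```

```bash

python3 -m handwheel '[[-0.03,-0.01,0,-3],[-0.07,-0.02,0,-8],[-0.11,-0.03,0,-13],[-0.15,-0.037,0,-18],[-0.19,-0.042,0,-23]]'
python3 -c "
from h import *
delta((508,-269.5,310),2.347)"
```

```text
clock: 15.65
eef_pos: [547.7, -56.5, 307.3]
eef_rot: [3.139, 0.002, 1.903]
wrist_force: [0.4, -0.5, -0.4]
finger_gap: 43.5
t 15.65 pos [547.7 -56.5 307.3] yaw 1.903 j6 -0.50 F [ 0.4 -0.5 -0.4] gap 43.5 | delta m [-0.1884 -0.107  -0.0027] turn -25.4
```

```bash

python3 -m handwheel '[[-0.035,-0.02,0,-5],[-0.075,-0.042,0,-10],[-0.115,-0.065,0,-15],[-0.155,-0.088,0,-20],[-0.188,-0.107,0,-25.4]]'
python3 -m handwheel '[[0,0,0,0],[0,0,0,0]]'
python3 -c "
from h import *
delta((508,-269.5,243),2.347)"
```

```text
clock: 16.27
eef_pos: [507.0, -270.5, 306.3]
eef_rot: [3.14, 0.001, 2.349]
wrist_force: [-0.0, 0.4, -1.0]
finger_gap: 43.7
clock: 16.52
eef_pos: [506.9, -269.9, 305.7]
eef_rot: [3.14, -0.0, 2.348]
wrist_force: [-0.5, -0.2, -1.1]
finger_gap: 43.5
t 16.52 pos [ 506.9 -269.9  305.7] yaw 2.348 j6 -1.33 F [-0.5 -0.2 -1.1] gap 43.5 | delta m [-0.0005  0.001   0.0627] turn 0.0
```

```bash

python3 -m handwheel '[[0,0.001,0.02,0],[0,0.001,0.04,0],[0,0.001,0.055,0],[0,0.001,0.063,0],[0,0.001,0.063,0]]'
python3 -m handwheel '[[0,0,0,0],[0,0,0,0]]'
python3 -c "
from h import *
delta((508,-269.5,243),2.347)
im=cams.camera('top')[:,:,::-1];cv2.imwrite('pics/t3.png',im); im2=cams.camera('scene')[:,:,::-1];cv2.imwrite('pics/s3.png',im2)
cv2.imwrite('pics/c7.png',np.vstack([crop(im,290,135,100,60,8)[:300],crop(im2,120,225,100,60,8)[:300]]) if 0 else np.hstack([crop(im,300,135,80,90,5),crop(im2,130,225,80,90,5)]))
"
```

```text
clock: 17.15
eef_pos: [507.7, -268.9, 242.5]
eef_rot: [3.14, -0.001, 2.348]
wrist_force: [-0.4, 0.3, 0.4]
finger_gap: 43.7
clock: 17.4
eef_pos: [507.9, -268.9, 243.1]
eef_rot: [3.14, 0.0, 2.348]
wrist_force: [0.2, -0.3, -0.7]
finger_gap: 43.9
t 17.40 pos [ 507.9 -268.9  243.1] yaw 2.348 j6 -1.33 F [ 0.2 -0.3 -0.7] gap 43.9 | delta m [-0.0005 -0.0004  0.0001] turn 0.0
```

View pics/c7.png

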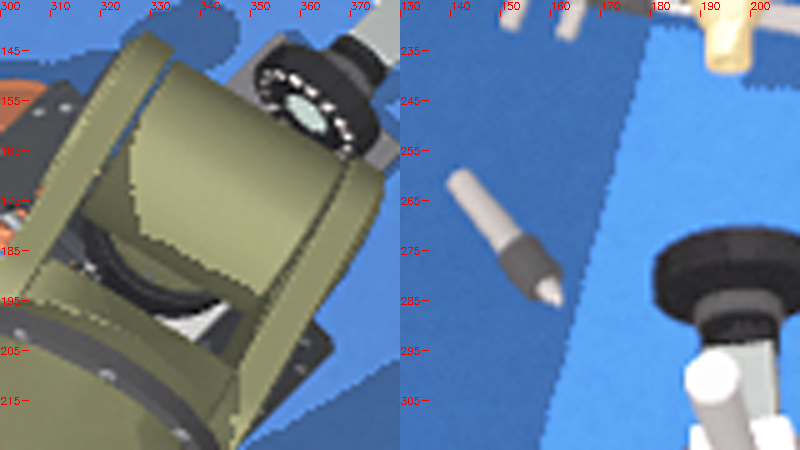

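The top view shows the lens, but the wrist hides the blank. In the scene view the nose end is at about (195.6,237) and the ring at (197,280). I'll compare those with the predicted nose and check the pointer again.

```bash
python3 -c "
from h import *
np.set_printoptions(precision=1,suppress=True)
a=cv2.imread('pics/s3.png').astype(int);t=cv2.imread('pics/t3.png')
m=((a[...,2]-a[...,0]>35)&(a[...,2]>150)).astype(np.uint8); m[:215]=0;m[260:]=0;m[:,:170]=0;m[:,220:]=0
y,x=np.where(m);print('nose mask',x.min(),x.max(),y.min(),y.max())
for r in range(222,243): k=np.where(m[r])[0]; print(r,(k.min(),k.max()) if len(k) else '',end='; ')
d=np.array([-.700,.714,0]);L=np.array([614.5,-378,254.]);N=L+100*d; e=np.array([.714,.7,0]);Z=np.array([0,0,1])
th=np.linspace(0,6.28,60)
def box(C,r): q=np.array([proj('scene',C+r*(np.cos(k)*e+np.sin(k)*Z)) for k in th]); return q.min(0),q.max(0)
F=np.array([507.9,-268.9,253.8])-52*np.array([np.cos(2.348),np.sin(2.348),0])
print();print('ideal',N,box(N,11),'fk',F,box(F,11),'ring',box(L,36))
print([v.round(1) for v in (t[y,231:245].mean(1) for y in (173,174,177))])
print('glass moved?',np.abs(t[140:165,352:372].astype(int)-cv2.imread('pics/top0.png')[140:165,352:372]).mean())
"
```

```text
nose mask 186 204 215 238
222 (np.int64(186), np.int64(204)); 223 (np.int64(186), np.int64(203)); 224 (np.int64(186), np.int64(203)); 225 (np.int64(187), np.int64(203)); 226 (np.int64(188), np.int64(202)); 227 (np.int64(188), np.int64(202)); 228 (np.int64(190), np.int64(201)); 229 (np.int64(190), np.int64(201)); 230 (np.int64(191), np.int64(199)); 231 (np.int64(191), np.int64(199)); 232 (np.int64(191), np.int64(199)); 233 (np.int64(191), np.int64(199)); 234 (np.int64(191), np.int64(199)); 235 (np.int64(191), np.int64(199)); 236 (np.int64(191), np.int64(199)); 237 (np.int64(191), np.int64(199)); 238 (np.int64(192), np.int64(199)); 239 ; 240 ; 241 ; 242 ; 
ideal [ 544.5 -306.6  254. ] (array([191.1, 234.9]), array([200.8, 239.7])) fk [ 544.4 -306.   253.8] (array([191.3, 234.8]), array([200.9, 239.5])) ring (array([180.3, 270.3]), array([213.8, 284.5]))
[array([190.7, 192.7, 191.7, 195. , 173.7, 168.3, 168.7, 124. , 157.7,
       193.7, 135.7, 125. , 185.3, 184.3]), array([195.7, 154.3, 185.3, 190. , 133.7, 185.7, 191.7, 147. , 173. ,
       192.3, 135. , 124. , 181.7, 184.3]), array([208. , 209.3, 182.7, 205. , 205.7, 230. , 227. , 113.7, 140.3,
       121.3, 149. , 205.7, 207.3, 180. ])]
glass moved? 10.321333333333333
```

```bash
python3 -m handwheel '[[0,0,0,0],[0,0,0,0],[0,0,0,0],[0,0,0,0]]'; python3 -c "
from h import *
s=cams.camera('scene')[:,:,::-1].astype(int); s2=cv2.imread('pics/s2.png').astype(int)
print('ring diff scene',np.abs(s[266:330,180:215]-s2[266:330,180:215]).mean())
t=cams.camera('top')[:,:,::-1].astype(int); t2=cv2.imread('pics/t2.png').astype(int)
print('glass diff top rows',np.abs(t[140:162,352:372]-t2[140:162,352:372]).mean((1,2)).round())
delta((508,-269.5,243),2.347); print(np.abs(read_state()['qd']).max())
print(manip.sign_off())"
```

```text
clock: 18.0
eef_pos: [507.8, -268.9, 242.9]
eef_rot: [3.14, 0.0, 2.348]
wrist_force: [0.3, 0.4, -0.8]
finger_gap: 43.5
ring diff scene 1.244940476190476
glass diff top rows [11.  7.  4.  3.  4.  3.  4.  4.  5. 18. 17.  5.  3.  5.  3.  4.  5.  8.
 10. 13. 15. 18.]
t 18.10 pos [ 507.8 -268.9  242.9] yaw 2.348 j6 -1.33 F [ 0.   0.7 -0.6] gap 43.8 | delta m [-0.0005 -0.0003 -0.0001] turn 0.1
0.0020428497155768094
the job is handed in; nothing more can be done
None
```

I turned the knob counter-clockwise in two goes, about 2.46 rad in all. I then gripped the blank by its belly, lifted it straight up and brought it to the inspection camera. I signed off at about 18 s with the blank held still; no verdict was reported.

Last checks:
- **Pointer:** it stood within about 0.3 px (under 1 mm) of the mark. It still read the same after the blank was moved.
- **Nose:** from the arm's pose, it is about 100 mm from the glass and within about 1 mm of the estimated lens axis. The grip was steady at 43.8 mm, and the joints were nearly at rest.
- **Small disagreement:** the scene image put the nose about 1 px (2–3 mm) to the side and up from that estimate. That is inside the limits, so I left it. The wrist hid the blank from the top view, so only the scene camera could check it.
- **Lens height:** my first estimate was 246 mm, but it came from the middle of the ring light rather than its front edge. I used 254 mm, taken from the front rim in the scene view. It rests mainly on that one view, good to about 3 mm.
- **Inspection camera:** the scene view showed no change. The top view differed slightly in brightness around the lens (some rows more), which I put down to the nearby wrist and its shadow.
- **Bystanders:** I did not check their positions at the end; wrist forces stayed below about 25 N and I saw no sign of contact with them.

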